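Turn the wide steel pan mouth up

ROBOT

A 6-joint arm with a two-finger parallel gripper is mounted at the origin on the work surface; the furniture and walls round the work are solid. World frame = base frame: x ahead of the robot, y to its left, z up, the work surface at z = 0. Lengths are in m, angles in rad, forces in N, time in s.
With the tool pointing down it reaches from about 0.4 to 0.825 m from the base axis. Payload 7 kg.
Tool frame: the origin (TCP) lies midway between the tips of the shut fingers; the grasp point (between the pads) lies 19 mm behind it; z points along the fingers, y is the line along which they close (so a half turn about z gives the same grasp; the last joint's range is limited). The gripper opens to 88 mm and grips with 3 to 60 N. Pads are 19 mm wide; open, the fingers measure 130 mm over their backs; the gripper's body (78 mm by 193 mm) begins 47 mm behind the grasp point.
Start: joints at [1.536, 0.359, 0.012, 0, -1.224, -0.288], TCP at [0.214, 0.64, 0.227] pointing down, gripper open.
Joint ranges: [-3.07, 3.07], [-1.43, 2.12], [-1.02, 1.25], [-3.03, 1.67], [-3.05, -0], [-3.03, 3.03]. Speed limits (rad/s): [2.39, 2.39, 3.01, 3.14, 3.14, 3.14].

INTERFACE

Orientations are given as [roll, pitch, yaw] about the fixed x, y, z axes, in that order (R = Rz(yaw) Ry(pitch) Rx(roll)).
In Python, from station import get_state, grab_frame, calibration, job_done, boxes_of, regions_of, spot_point gives the robot as it stands. The module is installed in compiled form; this text tells all that it offers.
- The arm moves only by the tool arm_command, never from a script. Its argument "commands" is a list of rows, each an object of numbers: "tx", "ty", "tz": the shift along the tool's x, y, z each as a share of 25 cm, from -1 to 1; "twist": the turn about the tool's z as a share of 180 degrees, from -1 to 1. A call has exactly 8 rows; each row is the pose to reach, as a shift and turn from the pose commanded when the call began, along the tool's axes at that moment, turning the shorter way round; what a row does not reach only later rows make up. A row lasts 1/12 s, in which the tool goes at most 41.7 mm and 7.16 degrees, less where a joint would pass 70% of its speed; a pose out of reach is approached as far as the arm can. A call with a number of a shift or a turn outside -1 to 1 is refused whole. A call with a gripper value outside its range is refused whole. "claw" is the opening, from 0 (shut) to 1 (fully open), set as the call begins (left out, the last holds). The fingers move at their own pace and stop on an object; "grip_force" is the grip in N (left out, the last holds). Time passes only in rows, so rows that repeat a pose let the fingers close, or fill a call up. It gives the time, the measured TCP pose, the force, the opening and the grip force at its end, in the units of the state.
- get_state(): the state, without advancing time (a new reading comes with each control period).
- grab_frame(name): name is "side" or "top" or "wrist"; returns the picture (420x560x3 uint8, red, green, blue); there is no depth.
- calibration(name): a dict with "camera_matrix" (3x3 intrinsics, pixels), "extrinsics" (4x4, takes a point from camera to world coordinates). Camera axes: x right, y down, z forward; pixel columns grow to the right and rows downward; lengths in m; the calibration is good to about 2 mm. The wrist camera is an equidistant fisheye: a pixel r from the principal point sees the ray r / f radians off the axis. A picture is of the moment at which its call begins: read the wrist's pose just before it. calibration takes no time and is no camera call; for the wrist camera it gives the pose at the moment of the call.
- job_done(): hands the job in; it is judged then, once.
Trained networks look in the newest picture that a camera, given by its name, has taken for a name from the list of things; names that differ only in an ending like _2 or _b are one class to them, and where a whole thing is asked for, a point or a joint stands for the part that bears it (a point fixed in the world has none). Each returns a list of dicts, best first, with "score" (0 to 1); they miss things now and then, are a little off and sometimes report something else, mostly with a low value. They report only what shows in the picture. A call takes as long as a camera call.
- boxes_of(query, camera): "rect" ([left, top, right, bottom] in pixels, round what is visible of it).
- regions_of(query, camera): "region" (420x560 bool, what is visible of it) and "rect" ([left, top, right, bottom] in pixels, round what is visible of it).
- spot_point(query, camera): "uv" ([column, row] in pixels: a listed point, or the origin of a listed thing).
The state is a dict: "t": time; "q": joint angles; "qd": joint speeds; "joint_efforts": joint torques, N m; "eef_pos": TCP position; "ee_rot": TCP orientation; "force": force on the tool from outside, world axes, zero at the start; "moment": the same for the moment, N m; "width": finger opening in m; "gripper_force": force on a finger pad.
Only numpy, scipy, OpenCV 4.12 (cv2) and the standard library are available. Lean on these libraries where they do the work, as an engineer would, in place of code of your own. Each camera call takes 0.05 s, during which the arm holds its last target. There are 200 camera calls.

TASK

Two steel pans lie upside down on the thick bench board so that no shavings fall into them. Tip the wider one over without dropping it, and leave it standing mouth up, flat on the board near where it was. Leave the narrower pan as it is, mouth down.

Things in the scene. Friction and masses are not known exactly. Their poses are not given: they have to be found in the camera images.
- wide_pan_centre (a point): Wider of two round steel pans on the thick board (top at z = 49 mm), 0.24 to 0.4 kg: rim 116 mm across, closed bottom 92 mm, 50 mm high, wall 3 mm; starts mouth down. Point on its axis, half-way up (25 mm above the board, mouth down or up). z axis: from mouth to closed bottom, up at the start, down once mouth up. Handle along -x, at first toward the robot (30 degrees). Far edge 153 mm from knob.
- wide_pan_knob (a point): Centre of the wooden ball knob (22 mm) on the wide pan's handle, 95 mm from the pan's axis, 25 mm above the board; 28 mm of 8 mm rod between it and the rim. Axes as the pan's. Pinched lightly (12 N) across the handle, the ball turns between the fingers: lifted, the pan swings to hang below the knob; set down on its edge and led on the way its bottom faces, it lies down on its bottom.
- narrow_pan_centre (a point): Narrower pan of the same make, to be left alone: 82 mm across the rim, 64 mm across the bottom, 50 mm high, with a like knob on a handle along its -x axis, 78 mm from its axis. It lies mouth down. Point (on the axis, 25 mm up) and axes as for the wide pan. The two change places from start to start; their centres lie 0.19 m or more apart.

How it is judged:
By the outcome, as a careful person would: the job done as asked, in the order asked, and still so for the second after the job is handed in, with the robot touching nothing.
It also fails if it takes over 45 s, if anything falls off the work surface, if the arm or the gripper's body presses on something with over 40 N, if the wrist force passes 120 N, or if a joint passes its speed limit or range.

## Working session

There is one attempt and no reset: what is moved stays moved. The work goes in short steps, Python scripts to look and compute and a tool call to move; the robot and the scene stay as the last step left them, time stands still between calls to the robot, and variables do not carry over. Pictures are saved under pics/ and viewed, at most 10 in all, crops included, and the job is handed in when it is done.

Besides the shell and the picture viewer there is one more tool, called after "Call:" as name(argument=value, ...) on one line, values as JSON. arm_command: Moves the arm, as the interface text tells. Shift numbers are shares of 25 cm and turn numbers shares of 180 degrees, none past 1 either way. Its arguments: {"type":"object","properties":{"commands":{"type":"array"},"claw":{"type":"number"},"grip_force":{"type":"number"}},"required":["commands"]}

```bash
mkdir -p pics
cat > h.py <<'E'
from station import *
import numpy as np, cv2
from scipy.spatial.transform import Rotation as Ro
def ray(cam,uv):
    c=calibration(cam);K=np.array(c["camera_matrix"]);T=np.array(c["extrinsics"])
    x=(uv[0]-K[0,2])/K[0,0];y=(uv[1]-K[1,2])/K[1,1]
    if cam=="wrist":
        r=np.hypot(x,y)+1e-9;d=np.array([np.sin(r)*x/r,np.sin(r)*y/r,np.cos(r)])
    else: d=np.array([x,y,1.])
    return T[:3,3],T[:3,:3]@d
def atz(cam,uv,z):
    o,d=ray(cam,uv);return o+d*(z-o[2])/d[2]
def R():
    return Ro.from_euler('xyz',get_state()["ee_rot"]).as_matrix()
def look(cams,names=("wide_pan_centre","wide_pan_knob","narrow_pan_centre"),z=.074,tag=None):
    for c in cams:
        im=grab_frame(c)
        if tag: cv2.imwrite(f"pics/{tag}_{c}.png",im[:,:,::-1])
        for n in names:
            for s in spot_point(n,c)[:2]: print(c,n,round(s["score"],2),np.round(s["uv"]),np.round(atz(c,s["uv"],z),4))
E
python3 - <<'E'
from h import *
look(["top","side","wrist"],tag="a")
s=get_state();print(s);print(R().round(3))
a=cv2.imread("pics/a_top.png");b=cv2.imread("pics/a_side.png")
cv2.imwrite("pics/a2.png",cv2.resize(np.hstack([a,b]),(800,300)))
E
```

```text
top wide_pan_centre 0.79 [217. 194.] [0.5528 0.178  0.074 ]
top wide_pan_knob 0.91 [196. 236.] [0.4653 0.2179 0.074 ]
top narrow_pan_centre 0.92 [341. 181.] [ 0.5849 -0.082   0.074 ]
side wide_pan_centre 0.94 [291. 194.] [0.5509 0.1755 0.074 ]
side wide_pan_knob 0.84 [256. 186.] [0.4667 0.2193 0.074 ]
side narrow_pan_centre 0.68 [316. 258.] [ 0.5887 -0.0676  0.074 ]
{'t': 0.6, 'q': array([ 1.53607182e+00,  3.58564366e-01,  1.18929531e-02, -4.28761052e-05,
       -1.22408140e+00, -2.88118513e-01]), 'qd': array([-0.00059856, -0.00102985, -0.00065716, -0.00076755, -0.00095158,
       -0.0004814 ]), 'joint_efforts': array([ 8.67407362e-04, -5.81987894e+01,  2.93180323e+01,  6.99978858e+00,
        1.23742883e-02, -4.20344327e-05]), 'eef_pos': array([0.2141367, 0.6401048, 0.2265735]), 'ee_rot': array([-3.14156239e+00,  5.10267404e-05, -3.22857592e-01]), 'force': array([0.2162839 , 0.27955914, 1.39405379]), 'moment': array([-0.05756485, -0.0011966 ,  0.02878947]), 'gripper_force': 0.0, 'width': 0.08748354315581866}
[[ 0.948 -0.317 -0.   ]
 [-0.317 -0.948  0.   ]
 [-0.    -0.    -1.   ]]
```

View pics/a2.png

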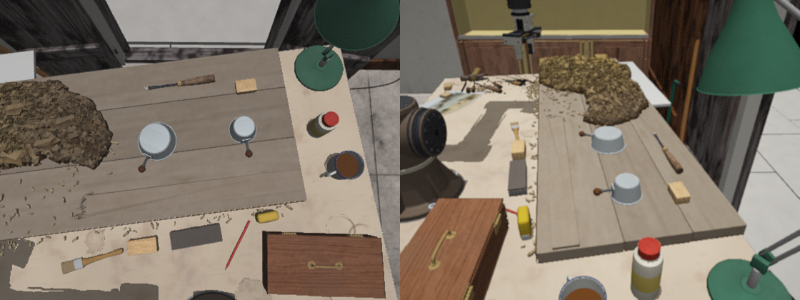

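Call:
arm_command(commands=[{"tx":0.09,"ty":0.08},{"tx":0.19,"ty":0.16},{"tx":0.28,"ty":0.24},{"tx":0.37,"ty":0.32},{"tx":0.47,"ty":0.4},{"tx":0.56,"ty":0.48},{"tx":0.66,"ty":0.56},{"tx":0.75,"ty":0.64}], claw=0.8, grip_force=12)

```text
invalid input
```

Call:
arm_command(commands=[{"tx":0.1,"ty":0.09,"twist":0.01},{"tx":0.22,"ty":0.18,"twist":0.02},{"tx":0.33,"ty":0.28,"twist":0.03},{"tx":0.44,"ty":0.38,"twist":0.04},{"tx":0.54,"ty":0.47,"twist":0.041},{"tx":0.62,"ty":0.55,"twist":0.041},{"tx":0.68,"ty":0.6,"twist":0.041},{"tx":0.7,"ty":0.62,"twist":0.041}])

```text
invalid input
```

Run:
```python
from h import *
look(["wrist","top"],tag="b")
look(["side"])
s=get_state();print(s["t"],s["eef_pos"],s["ee_rot"],s["width"]);
```

```text
top wide_pan_centre 0.98 [221. 195.] [0.5514 0.1705 0.074 ]
top wide_pan_knob 0.56 [202. 237.] [0.4632 0.2064 0.074 ]
top narrow_pan_centre 0.6 [339. 180.] [ 0.5868 -0.0785  0.074 ]
side wide_pan_centre 0.87 [289. 195.] [0.5453 0.1727 0.074 ]
side wide_pan_knob 0.64 [255. 187.] [0.4636 0.2162 0.074 ]
side narrow_pan_centre 0.64 [316. 259.] [ 0.5871 -0.0721  0.074 ]
1.2 [0.21413022 0.64009981 0.22656764] [-3.14158476e+00  4.30838024e-06 -3.22806583e-01] 0.087555793532199
```

View pics/b_wrist.png

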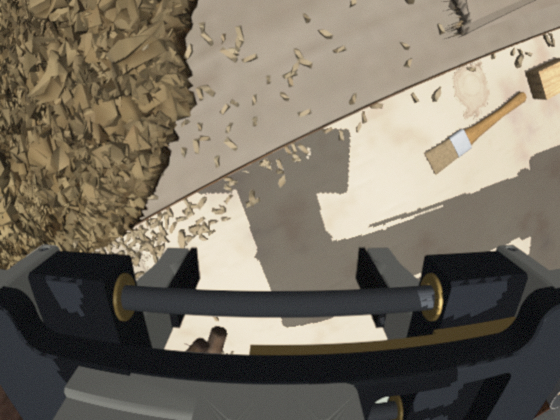

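The picture shows the arm still at its start, with the shavings at upper left and the brush near (470,140). The moves were refused, probably because each row needs all four numbers.

Call:
arm_command(commands=[{"tx":0.09,"ty":0.08,"tz":0,"twist":0},{"tx":0.19,"ty":0.16,"tz":0,"twist":0},{"tx":0.28,"ty":0.24,"tz":0,"twist":0},{"tx":0.37,"ty":0.32,"tz":0,"twist":0},{"tx":0.47,"ty":0.4,"tz":0,"twist":0},{"tx":0.56,"ty":0.48,"tz":0,"twist":0},{"tx":0.66,"ty":0.56,"tz":0,"twist":0},{"tx":0.75,"ty":0.64,"tz":0,"twist":0}], claw=0.8, grip_force=12)

```text
t: 1.87
eef_pos: [0.3419, 0.4275, 0.2268]
ee_rot: [-3.141, -0.0, -0.323]
force: [-0.2, 1.1, -0.3]
width: 0.0701
gripper_force: 0.0
```

Call:
arm_command(commands=[{"tx":0.1,"ty":0.09,"tz":0,"twist":0.01},{"tx":0.22,"ty":0.18,"tz":0,"twist":0.02},{"tx":0.33,"ty":0.28,"tz":0,"twist":0.03},{"tx":0.44,"ty":0.38,"tz":0,"twist":0.04},{"tx":0.54,"ty":0.47,"tz":0,"twist":0.041},{"tx":0.62,"ty":0.55,"tz":0,"twist":0.041},{"tx":0.68,"ty":0.6,"tz":0,"twist":0.041},{"tx":0.7,"ty":0.62,"tz":0,"twist":0.041}])

```text
t: 2.53
eef_pos: [0.4589, 0.2242, 0.2268]
ee_rot: [-3.141, -0.0, -0.454]
force: [-0.1, 0.5, 0.3]
width: 0.0703
gripper_force: 0.0
```

Run:
```python
from h import *
look(["wrist"],tag="c")
s=get_state();print(s["t"],s["eef_pos"],s["ee_rot"],s["width"]);
```

```text
wrist wide_pan_knob 0.85 [285. 184.] [0.4636 0.2156 0.074 ]
2.7333 [0.45790075 0.22677575 0.22660881] [-3.14133326e+00  5.67530598e-06 -4.51915317e-01] 0.07057456602461466
```

View pics/c_wrist.png

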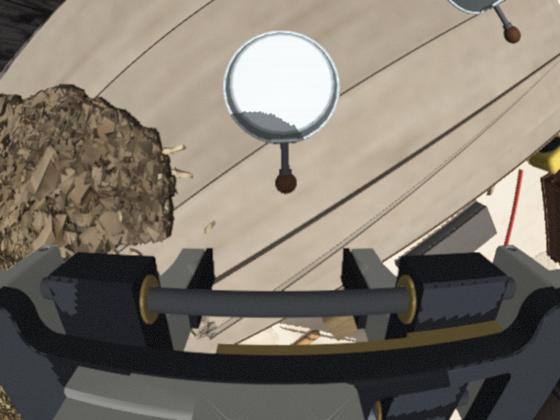

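The wrist view shows the wide pan at about (281,88) with its knob at (286,183), lined up with the tool. The narrow pan is at the upper right. I'm going down onto the knob.

Call:
arm_command(commands=[{"tx":0.02,"ty":0.014,"tz":0.08,"twist":0},{"tx":0.04,"ty":0.028,"tz":0.18,"twist":0},{"tx":0.04,"ty":0.028,"tz":0.28,"twist":0},{"tx":0.04,"ty":0.028,"tz":0.38,"twist":0},{"tx":0.04,"ty":0.028,"tz":0.48,"twist":0},{"tx":0.04,"ty":0.028,"tz":0.56,"twist":0},{"tx":0.04,"ty":0.028,"tz":0.63,"twist":0},{"tx":0.04,"ty":0.028,"tz":0.68,"twist":0}])

```text
t: 3.4
eef_pos: [0.4629, 0.2165, 0.0548]
ee_rot: [3.14, 0.001, -0.45]
force: [0.3, 0.1, -0.0]
width: 0.0701
gripper_force: 0.0
```

Run:
```python
from h import *
look(["wrist","side"],tag="d")
s=get_state();print(s["t"],s["eef_pos"],s["ee_rot"],s["force"]);
a=cv2.imread("pics/d_wrist.png");b=cv2.imread("pics/d_side.png")[100:310,150:430]
cv2.imwrite("pics/d2.png",np.hstack([cv2.resize(a,(400,300)),cv2.resize(b,(400,300))]))
```

```text
wrist wide_pan_centre 0.82 [274.  73.] [0.5512 0.175  0.074 ]
wrist wide_pan_knob 0.77 [282. 277.] [0.4651 0.2132 0.074 ]
side wide_pan_centre 0.72 [292. 198.] [0.5513 0.1574 0.074 ]
side wide_pan_knob 0.58 [254. 186.] [0.4624 0.2173 0.074 ]
side narrow_pan_centre 0.71 [317. 260.] [ 0.59   -0.0758  0.074 ]
3.8 [0.46436954 0.21645849 0.05760046] [-3.13978999e+00 -6.75387359e-04 -4.51129346e-01] [-0.66698336  0.55872333 -0.73877901]
```

View pics/d2.png

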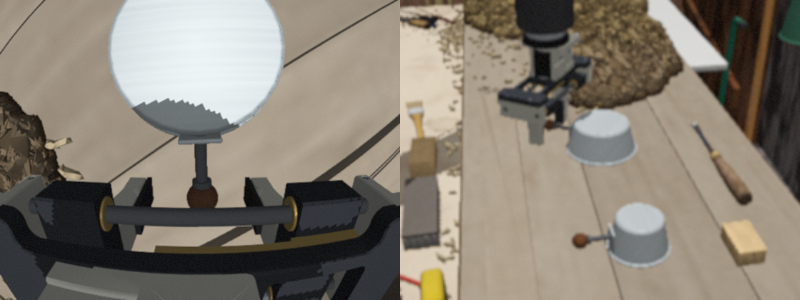

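The knob at (203,195) in the left view sits between the fingers. Closing lightly.

Call:
arm_command(commands=[{"tx":0.008,"ty":0.008,"tz":0.01,"twist":0},{"tx":0.008,"ty":0.008,"tz":0.01,"twist":0},{"tx":0.008,"ty":0.008,"tz":0.01,"twist":0},{"tx":0.008,"ty":0.008,"tz":0.01,"twist":0},{"tx":0.008,"ty":0.008,"tz":0.01,"twist":0},{"tx":0.008,"ty":0.008,"tz":0.01,"twist":0},{"tx":0.008,"ty":0.008,"tz":0.01,"twist":0},{"tx":0.008,"ty":0.008,"tz":0.01,"twist":0}], claw=0, grip_force=12)

```text
t: 4.47
eef_pos: [0.4649, 0.213, 0.0541]
ee_rot: [3.142, 0.0, -0.452]
force: [-0.1, -0.3, 0.5]
width: 0.0225
gripper_force: 0.6
```

Call:
arm_command(commands=[{"tx":0,"ty":0,"tz":0,"twist":0},{"tx":0,"ty":0,"tz":0,"twist":0},{"tx":0,"ty":0,"tz":0,"twist":0},{"tx":0,"ty":0,"tz":-0.02,"twist":0},{"tx":0,"ty":0,"tz":-0.05,"twist":0},{"tx":0,"ty":0,"tz":-0.08,"twist":0},{"tx":0,"ty":0,"tz":-0.11,"twist":0},{"tx":0,"ty":0,"tz":-0.14,"twist":0}])

```text
t: 5.13
eef_pos: [0.465, 0.2132, 0.0902]
ee_rot: [-3.141, -0.0, -0.452]
force: [-0.2, -0.6, -1.5]
width: 0.0206
gripper_force: 12.0
```

Call:
arm_command(commands=[{"tx":0,"ty":0,"tz":-0.03,"twist":0},{"tx":0,"ty":0,"tz":-0.06,"twist":0},{"tx":0,"ty":0,"tz":-0.09,"twist":0},{"tx":0,"ty":0,"tz":-0.12,"twist":0},{"tx":0,"ty":0,"tz":-0.15,"twist":0},{"tx":0,"ty":0,"tz":-0.18,"twist":0},{"tx":0,"ty":0,"tz":-0.21,"twist":0},{"tx":0,"ty":0,"tz":-0.24,"twist":0}])

```text
t: 5.8
eef_pos: [0.4648, 0.213, 0.1498]
ee_rot: [3.141, 0.0, -0.452]
force: [0.1, -0.5, -2.8]
width: 0.0207
gripper_force: 12.0
```

Call:
arm_command(commands=[{"tx":0,"ty":0,"tz":-0.03,"twist":0},{"tx":0,"ty":0,"tz":-0.06,"twist":0},{"tx":0,"ty":0,"tz":-0.09,"twist":0},{"tx":0,"ty":0,"tz":-0.12,"twist":0},{"tx":0,"ty":0,"tz":-0.15,"twist":0},{"tx":0,"ty":0,"tz":-0.18,"twist":0},{"tx":0,"ty":0,"tz":-0.21,"twist":0},{"tx":0,"ty":0,"tz":-0.24,"twist":0}])

```text
t: 6.47
eef_pos: [0.4646, 0.213, 0.2097]
ee_rot: [3.141, 0.0, -0.452]
force: [-0.2, 0.4, -3.6]
width: 0.0213
gripper_force: 12.0
```

Run:
```python
from h import *
for c in("wrist","side"): cv2.imwrite(f"pics/e_{c}.png",grab_frame(c)[:,:,::-1])
s=get_state();print(s["t"],s["eef_pos"],s["ee_rot"],s["force"],s["moment"],s["width"]);
a=cv2.imread("pics/e_wrist.png");b=cv2.imread("pics/e_side.png")[100:310,150:430]
cv2.imwrite("pics/e2.png",np.hstack([cv2.resize(a,(400,300)),cv2.resize(b,(400,300))]))
```

```text
6.5667 [0.4655469  0.21356416 0.21058254] [-3.13948879e+00 -1.15280976e-03 -4.51335751e-01] [ 1.29708707  0.76245301 -3.69223964] [-0.02562985 -0.14977198  0.04096552] 0.0208714712897134
```

View pics/e2.png

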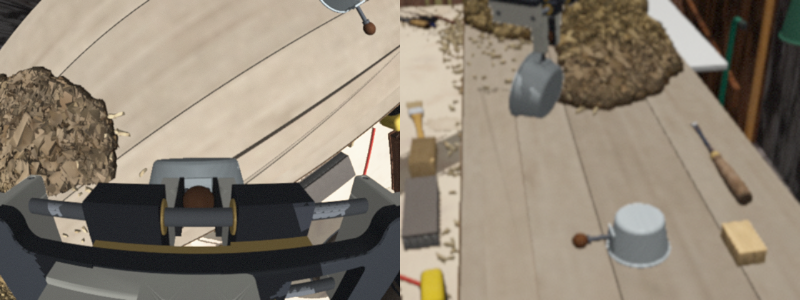

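The pan now hangs below the knob with its bottom facing ahead, away from the robot. Next I set its edge down and lead it forward.

Call:
arm_command(commands=[{"tx":0.02,"ty":0,"tz":0,"twist":0},{"tx":0.05,"ty":0,"tz":0.02,"twist":0},{"tx":0.08,"ty":0,"tz":0.05,"twist":0},{"tx":0.08,"ty":0,"tz":0.08,"twist":0},{"tx":0.08,"ty":0,"tz":0.09,"twist":0},{"tx":0.1,"ty":0,"tz":0.105,"twist":0},{"tx":0.13,"ty":0,"tz":0.12,"twist":0},{"tx":0.15,"ty":0,"tz":0.13,"twist":0}])

```text
t: 7.23
eef_pos: [0.4994, 0.1965, 0.1762]
ee_rot: [3.141, -0.0, -0.451]
force: [0.9, -0.0, 1.7]
width: 0.0206
gripper_force: 12.0
```

Call:
arm_command(commands=[{"tx":0.035,"ty":0,"tz":0.01,"twist":0},{"tx":0.07,"ty":0,"tz":0.02,"twist":0},{"tx":0.11,"ty":0,"tz":0.026,"twist":0},{"tx":0.145,"ty":0,"tz":0.032,"twist":0},{"tx":0.18,"ty":0,"tz":0.038,"twist":0},{"tx":0.215,"ty":0,"tz":0.048,"twist":0},{"tx":0.245,"ty":0,"tz":0.06,"twist":0},{"tx":0.28,"ty":0,"tz":0.073,"twist":0}])

```text
t: 7.9
eef_pos: [0.5623, 0.1657, 0.158]
ee_rot: [-3.142, 0.0, -0.452]
force: [-0.3, 0.4, -1.2]
width: 0.0206
gripper_force: 12.0
```

Run:
```python
from h import *
for c in("wrist","side"): cv2.imwrite(f"pics/f_{c}.png",grab_frame(c)[:,:,::-1])
s=get_state();print(s["t"],s["eef_pos"],s["ee_rot"],s["force"],s["moment"],s["width"]);
a=cv2.imread("pics/f_wrist.png");b=cv2.imread("pics/f_side.png")[100:310,150:430]
cv2.imwrite("pics/f2.png",np.hstack([cv2.resize(a,(400,300)),cv2.resize(b,(400,300))]))
```

```text
8.0 [0.56271592 0.16549241 0.15772846] [ 3.14105822e+00 -2.21567576e-04 -4.52381462e-01] [ 0.2055413   0.20056425 -0.28010045] [-0.00222398 -0.06267549  0.03788703] 0.020939453898222708
```

View pics/f2.png

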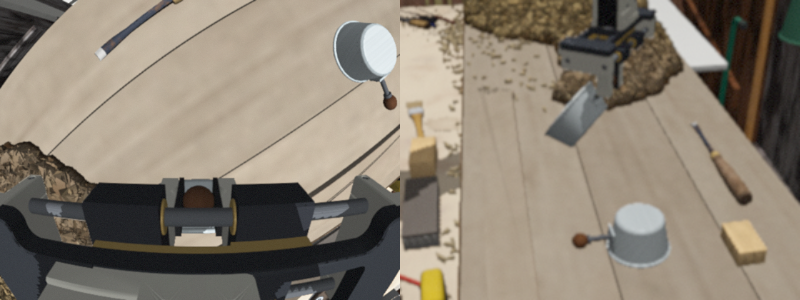

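The pan leans forward about 40°, with its edge on the board near (560,130). I'm continuing along the arc.

Call:
arm_command(commands=[{"tx":0.04,"ty":0,"tz":0.016,"twist":0},{"tx":0.08,"ty":0,"tz":0.044,"twist":0},{"tx":0.12,"ty":0,"tz":0.072,"twist":0},{"tx":0.16,"ty":0,"tz":0.108,"twist":0},{"tx":0.195,"ty":0,"tz":0.144,"twist":0},{"tx":0.225,"ty":0,"tz":0.184,"twist":0},{"tx":0.25,"ty":0,"tz":0.224,"twist":0},{"tx":0.275,"ty":0,"tz":0.27,"twist":0}])

```text
t: 8.67
eef_pos: [0.6238, 0.1356, 0.0894]
ee_rot: [3.141, 0.001, -0.452]
force: [0.8, -0.3, -0.2]
width: 0.0207
gripper_force: 12.0
```

Call:
arm_command(commands=[{"tx":0.008,"ty":0,"tz":0.02,"twist":0},{"tx":0.015,"ty":0,"tz":0.04,"twist":0},{"tx":0.022,"ty":0,"tz":0.06,"twist":0},{"tx":0.03,"ty":0,"tz":0.08,"twist":0},{"tx":0.035,"ty":0,"tz":0.095,"twist":0},{"tx":0.04,"ty":0,"tz":0.11,"twist":0},{"tx":0.042,"ty":0,"tz":0.12,"twist":0},{"tx":0.045,"ty":0,"tz":0.13,"twist":0}])

```text
t: 9.33
eef_pos: [0.6333, 0.1313, 0.0581]
ee_rot: [3.141, 0.0, -0.451]
force: [-1.4, 0.8, 0.4]
width: 0.0206
gripper_force: 12.0
```

Run:
```python
from h import *
for c in("wrist","side"): cv2.imwrite(f"pics/g_{c}.png",grab_frame(c)[:,:,::-1])
s=get_state();print(s["t"],s["eef_pos"],s["ee_rot"],s["force"],s["moment"],s["width"]);
a=cv2.imread("pics/g_wrist.png");b=cv2.imread("pics/g_side.png")[100:310,150:430]
cv2.imwrite("pics/g2.png",np.hstack([cv2.resize(a,(400,300)),cv2.resize(b,(400,300))]))
```

```text
9.4333 [0.63339251 0.13123092 0.0580131 ] [ 3.14132670e+00  2.99657207e-04 -4.51571437e-01] [-1.35721123  0.88545034 -0.50131705] [ 0.11096725  0.51229993 -0.02700625] 0.02081811524669097
```

View pics/g2.png

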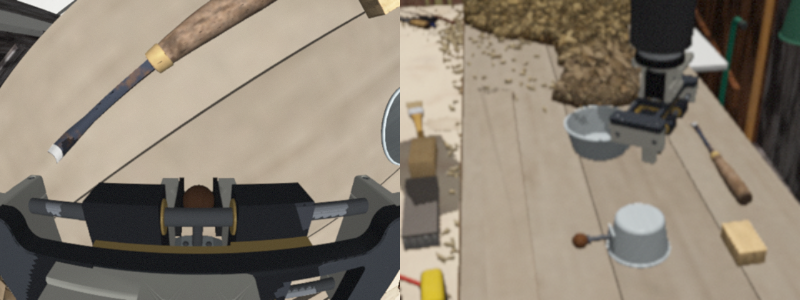

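The pan is mouth up at about (597,130). Now I lower the last 3 mm, release and rise.

Call:
arm_command(commands=[{"tx":0,"ty":0,"tz":0.004,"twist":0},{"tx":0,"ty":0,"tz":0.008,"twist":0},{"tx":0,"ty":0,"tz":0.01,"twist":0},{"tx":0,"ty":0,"tz":0.01,"twist":0},{"tx":0,"ty":0,"tz":0.01,"twist":0},{"tx":0,"ty":0,"tz":0.01,"twist":0},{"tx":0,"ty":0,"tz":0.01,"twist":0},{"tx":0,"ty":0,"tz":0.01,"twist":0}])

```text
t: 10.1
eef_pos: [0.6339, 0.1313, 0.056]
ee_rot: [-3.141, -0.0, -0.452]
force: [1.1, -0.9, 0.6]
width: 0.0206
gripper_force: 12.0
```

Call:
arm_command(commands=[{"tx":0,"ty":0,"tz":0,"twist":0},{"tx":0,"ty":0,"tz":0,"twist":0},{"tx":0,"ty":0,"tz":0,"twist":0},{"tx":0,"ty":0,"tz":0,"twist":0},{"tx":0,"ty":0,"tz":0,"twist":0},{"tx":0,"ty":0,"tz":0,"twist":0},{"tx":0,"ty":0,"tz":0,"twist":0},{"tx":0,"ty":0,"tz":0,"twist":0}], claw=0.7)

```text
t: 10.77
eef_pos: [0.6335, 0.1312, 0.0558]
ee_rot: [3.142, 0.0, -0.452]
force: [0.5, -0.7, -0.7]
width: 0.0606
gripper_force: 0.0
```

Call:
arm_command(commands=[{"tx":0,"ty":0,"tz":-0.04,"twist":0},{"tx":0,"ty":0,"tz":-0.1,"twist":0},{"tx":0,"ty":0,"tz":-0.18,"twist":0},{"tx":0,"ty":0,"tz":-0.27,"twist":0},{"tx":0,"ty":0,"tz":-0.36,"twist":0},{"tx":0,"ty":0,"tz":-0.45,"twist":0},{"tx":0,"ty":0,"tz":-0.53,"twist":0},{"tx":0,"ty":0,"tz":-0.58,"twist":0}])

```text
t: 11.43
eef_pos: [0.6344, 0.1314, 0.2045]
ee_rot: [-3.139, -0.003, -0.451]
force: [0.0, 0.4, 0.2]
width: 0.0611
gripper_force: 0.0
```

Run:
```python
from h import *
look(["side"],tag="h")
cv2.imwrite("pics/h_top.png",grab_frame("top")[:,:,::-1])
s=get_state();print(s["t"],s["eef_pos"],s["force"],s["width"]);
a=cv2.imread("pics/h_top.png")[100:310,150:430];b=cv2.imread("pics/h_side.png")[100:310,150:430]
cv2.imwrite("pics/h2.png",np.hstack([cv2.resize(a,(400,300)),cv2.resize(b,(400,300))]))
```

```text
side wide_pan_centre 0.61 [289. 195.] [0.5463 0.1732 0.074 ]
side wide_pan_knob 0.67 [326. 203.] [0.6302 0.1328 0.074 ]
side narrow_pan_centre 0.82 [314. 258.] [ 0.5854 -0.0678  0.074 ]
11.6833 [0.63308302 0.1311346  0.20046144] [-0.12180574 -0.13184852 -0.68774701] 0.06133055833872692
```

View pics/h2.png

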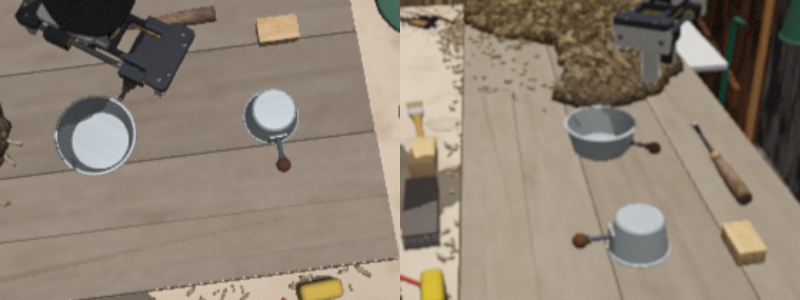

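The wide pan stands mouth up and flat at about (95,135) in the top view, on its old spot. The narrow pan is untouched and the gripper is clear.

```bash
python3 -c "
from station import job_done;print(job_done())"
```

```text
the job is handed in; nothing more can be done
None
```

I tipped the wide pan over without dropping it; it now stands mouth up, flat on the board about where it was. The narrow pan is untouched, mouth down, and the job was handed in at about 12 s.

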